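# Push the row of rail modules home against the end stop

### The arm

A 7-joint arm with a two-finger parallel gripper is mounted at the origin on a cart in front of the work surface, level with it; the furniture and walls round the work are solid. World frame = base frame: x ahead of the robot, y to its left, z up, the work surface at z = 0. Lengths are in m, angles in rad, forces in N, time in s.
With the tool pointing down it reaches from about 0.4 to 0.85 m from the base axis. Payload 10.4 kg.
Tool frame: the origin (TCP) lies where the fingers leave the gripper's body, on its centre line; the fingertips stand 73 mm ahead of it and the grasp point (between the pads) lies 54 mm ahead of it; z points along the fingers, y is the line along which they close (so a half turn about z gives the same grasp; the last joint's range is limited). The gripper opens to 85 mm and grips with 20 to 120 N. Pads are 22 mm wide; open, the fingers measure 114 mm over their backs; the gripper's body (76 mm by 85 mm) begins 54 mm behind the grasp point. The pads swing forward as they close: fully open they stand 13 mm farther back than shut.
Start: joints at [1.292, 0.332, -0.065, 1.46, 0.022, 1.35, -0.088], TCP at [0.158, -0.605, 0.304] pointing down, gripper open.
Joint ranges: [-2.6, 2.6], [-0.5, 2.12], [-1.47, 1.34], [0.16, 2.42], [-1.27, 4.41], [0.06, 2.06], [-2.6, 2.6]. Speed limits (rad/s): [2.22, 2.22, 2.79, 2.79, 3.14, 3.14, 3.14].

### API

Orientations are given as a unit quaternion [x, y, z, w].
In Python, from workcell import manip, camera gives the robot as it stands. The module is installed in compiled form; this text tells all that it offers.
- The arm moves only by the shell command python3 -m creep 'ROWS' [OPENING] [FORCE]. ROWS is JSON, a list of rows, each a list of 2 entries, a list of its own where there are three numbers: the shift along the tool's x, y, z in mm, then the turn about the tool's z in rad. In form: [[[tx, ty, tz], twist], ...]. A call has 1 to 5 rows; each row is the pose to reach, as a shift and turn from the pose commanded when the call began, along the tool's axes at that moment; what a row does not reach only later rows make up. A row lasts 1/12 s, in which the tool goes at most 41.7 mm and 7.16 degrees, less where a joint would pass 70% of its speed; a pose out of reach is approached as far as the arm can. A call with a gripper value outside its range is refused whole. OPENING is the opening, from 0 (shut) to 1 (fully open), set as the call begins (- or left out, the last holds). The fingers move at their own pace and stop on an object; FORCE is the grip in N (left out, the last holds). Time passes only in rows, so rows that repeat a pose let the fingers close. It gives the time, the measured TCP pose, the force, the opening and the grip force at its end, in the units of the state.
- manip.get_obs(): the state, without advancing time (a new reading comes with each control period).
- camera(name): name is "side" or "top" or "wrist"; returns a dict with "pixels" (384x512x3 uint8, red, green, blue), "z_map" (384x512 float32, m along the optical axis (not along the pixel's ray), 0 where there is no reading), "fx", "fy", "cx", "cy" (pixels), "extrinsics" (4x4, takes a point from world to camera coordinates). Camera axes: x right, y down, z forward; pixel columns grow to the right and rows downward; lengths in m; the calibration is good to about 2 mm. A picture is of the moment at which its call begins.
- manip.hand_in(): hands the job in; it is judged then, once.
The state is a dict: "clock": time; "joint_pos": joint angles; "joint_velocities": joint speeds; "tau": joint torques, N m; "position": TCP position; "ee_rot": TCP orientation; "ft_force": force on the tool from outside, world axes, zero at the start; "torque": the same for the moment, N m; "grip_width": opening from 0.0 (shut) to 1.0 (fully open); "grasp_force": force on a finger pad.
Only numpy, scipy, OpenCV 4.12 (cv2) and the standard library are available. Lean on these libraries where they do the work, as an engineer would, in place of code of your own. Each camera call takes 0.05 s, during which the arm holds its last target. There are 200 camera calls.

### The job

Four white switchgear modules stand touching in a row on the steel mounting rail, short of the tall grey end stop at one end of the rail. With the fingertips, push the whole row along the rail as one train, without opening gaps in it, until it is fully home against the end stop with all four modules still tight together. Do not lift any module off the rail, leave the tools on the bench alone, and finish with the hand clear of everything.

Things in the scene. Friction and masses are not known exactly. Their poses are not given: they have to be found in the camera images.
- rail: Straight steel mounting rail, hat profile 35 mm wide and 15 mm high, 320 mm long, fixed to the bench. Origin: centre of its underside, on the bench. Its y axis runs along the rail (roughly from the robot's right to its left), x across, z up.
- end_stop: Grey plastic block standing as the stop at one end of the rail (either end), 62 mm wide across the rail, 18 mm thick along the rail, 45 mm high, fixed. Origin: centre of its underside, on the bench; axes as the rail's. Its faces toward and away from the row are 9 mm from the origin along the rail.
- end_foot: Low grey plastic foot at the rail's other end, 62 mm wide, 18 mm thick along the rail, 8 mm high with two screws up to 9.5 mm, fixed; lower than the rail's top. Origin: centre of its underside; axes as the rail's.
- module_1: First of the row of four, outermost toward the rail's -y end. White plastic switchgear module, 36 mm long along the rail, 88 mm wide across, 36 mm high above the rail's top; a nose 46 mm wide rises to 51 mm, a black toggle to 59 mm (74 mm above the bench). Mass about 0.1 kg, loose. Origin: middle of its length and width, level with the rail's top, 15 mm above the bench; axes as the rail's.
- module_2: Second of the row; same shape, origin and axes as module_1. Each module sits loose astride the rail on feet that reach 9 mm below the rail's top, with 3 mm of side play in all, and slides along it with plain friction.
- module_3: Third of the row; same shape, origin and axes as module_1.
- module_4: Fourth of the row, outermost toward the rail's +y end; same shape, origin and axes as module_1.
- screwdriver: red-handled screwdriver, 205 mm long, lying on the bench near the right end of the rail; leave alone
- marker: black-capped white marker pen, 135 mm long, lying on the bench near the left end of the rail; leave alone
- hex_key: bent steel hex key, 89 mm long, lying on the bench between the robot and the rail; leave alone
There are look-alikes about, which are no part of the job. What is shaped like the module_1 but green or purple is not meant.

How it is judged:
At the end, for the whole second after the job is handed in: The module nearest the end stop touches it (gap under 3 mm), each module touches the next (gap under 3 mm), all four sit flat and straight on the rail (height within 3 mm, tilt under 0.06 rad, yaw within 0.1 rad of the rail) and are at rest (horizontal distance between any of module_1, module_4 and end_stop below 0.03 m and horizontal distance between module_1 and module_2 below 0.039 m and horizontal distance between module_2 and module_3 below 0.039 m and horizontal distance between module_3 and module_4 below 0.039 m and z of module_1 in the frame of rail between 0.012 and 0.018 m and angle between each of module_1, module_2, module_3, module_4's own z axis and vertical below 0.06 rad and angle between the y axis of each of module_1, module_2, module_3, module_4 and the y axis of rail, either way round below 0.1 rad and linear speed of each of module_1, module_2, module_3, module_4 below 0.01 m/s and z of module_2 in the frame of rail between 0.012 and 0.018 m and z of module_3 in the frame of rail between 0.012 and 0.018 m and z of module_4 in the frame of rail between 0.012 and 0.018 m).
It fails at once if a module is lifted off the rail (raised more than 10 mm) (z of any of module_1, module_2, module_3, module_4 in the frame of rail above 0.025 m).
It fails at once if the row is pulled apart (a gap of more than about 10 mm between neighbours) (distance between module_1 and module_2 above 0.0465 m or distance between module_2 and module_3 above 0.0465 m or distance between module_3 and module_4 above 0.0465 m).
It fails at once if a bystander on the bench (screwdriver, marker, hex key) is moved more than 20 mm (distance of any of screwdriver, marker, hex_key from where it was at the start of the episode above 0.02 m).
It also fails if it takes over 38 s, if anything falls off the work surface, if the arm or the gripper's body presses on something with over 40 N, if the wrist force passes 120 N, or if a joint passes its speed limit or range.

## Working session

There is one attempt and no reset: what is moved stays moved. The work goes in short steps, Python scripts to look and compute and a shell command to move; the robot and the scene stay as the last step left them, time stands still between calls to the robot, and variables do not carry over. Pictures are saved under pics/ and viewed, at most 10 in all, crops included, and the job is handed in when it is done.

```bash
mkdir -p pics
cat > h.py <<'E'
from workcell import manip, camera
import numpy as np, cv2
def snap(n,f):
    c=camera(n); np.savez(''+f+'.npz',**c); cv2.imwrite('pics/'+f+'.png',cv2.cvtColor(c['pixels'],cv2.COLOR_RGB2BGR)); return c
def pt(c,u,v):
    z=float(c['z_map'][v,u]); p=np.array([(u-c['cx'])/c['fx']*z,(v-c['cy'])/c['fy']*z,z,1]); return (np.linalg.inv(c['extrinsics'])@p)[:3].round(4)
E
python3 - <<'E'
from h import *
snap('top','top1'); snap('side','side1'); print(manip.get_obs())
E
```

```text
{'clock': 0.1, 'joint_pos': array([ 1.29238718,  0.33281089, -0.06472019,  1.4608265 ,  0.02162634,
        1.34986944, -0.08848916]), 'joint_velocities': array([-1.62711986e-03, -4.13500584e-04, -2.06302012e-03, -2.27180673e-03,
       -5.44031995e-05,  8.03391677e-04, -1.89743463e-04]), 'tau': array([ 2.23133226e-03, -6.26740050e+01,  4.96872060e-02, -3.92431033e+01,
        1.63109705e-02,  6.98073316e-03, -2.13300046e-05]), 'position': array([ 0.15809306, -0.60444372,  0.30320882]), 'ee_rot': array([ 9.91827710e-01,  1.27583005e-01, -1.13043061e-04, -5.98250801e-04]), 'ft_force': array([-0.64790436, -1.32956772, -0.23173866]), 'torque': array([ 0.01392847, -0.00104219,  0.0373013 ]), 'grasp_force': 0.0, 'grip_width': 0.9977729763711529}
```

View pics/top1.png

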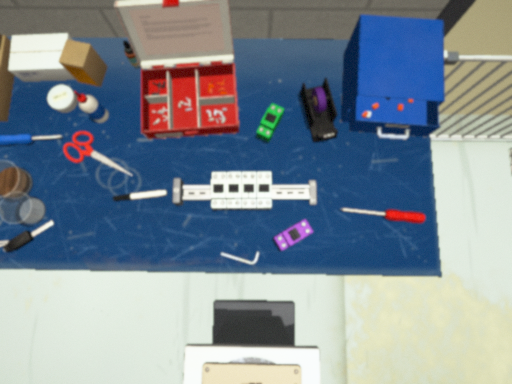

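View pics/side1.png

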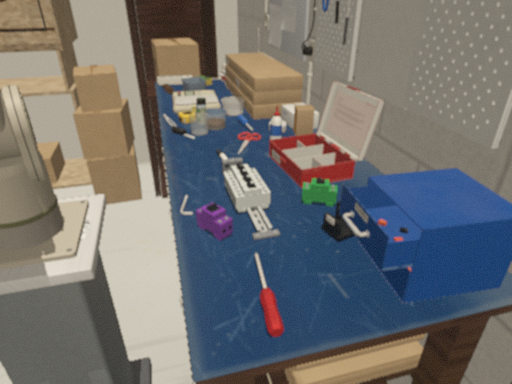

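The top view shows the rail running from (177,190) to (313,192), with the modules at u 211–272. The purple look-alike is at (293,235). Next I'll get the heights of the two ends and the 3D positions.

Run:
```python
import numpy as np,cv2
from h import pt
c=dict(np.load('top1.npz'))
for n,u,v in [('Lend',178,185),('Lend',178,197),('Lend',178,191),('Rend',313,185),('Rend',313,198),('row L',213,176),('rowL',213,205),('rowR',270,176),('rowR',270,204),('rowL mid',213,188),('rowR mid',270,188),('railL',195,191),('railR',290,192),('purple',293,235),('hex',256,260),('marker',165,192),('sd',343,210)]:
    print(n,u,v,pt(c,u,v))
im=cv2.cvtColor(c['pixels'],cv2.COLOR_RGB2BGR)[155:275,150:350]
cv2.imwrite('pics/crop1.png',cv2.resize(im,None,fx=4,fy=4,interpolation=cv2.INTER_CUBIC))
```

```text
Lend 178 185 [0.5282 0.1862 0.0463]
Lend 178 197 [0.4988 0.1849 0.0445]
Lend 178 191 [0.5135 0.1856 0.0453]
Rend 313 185 [ 0.5405 -0.1485  0.0119]
Rend 313 198 [ 0.508  -0.1489  0.0069]
row L 213 176 [0.5514 0.1011 0.049 ]
rowL 213 205 [0.4798 0.0982 0.0494]
rowR 270 176 [ 0.5531 -0.0381  0.0512]
rowR 270 204 [ 0.4844 -0.0388  0.0505]
rowL mid 213 188 [0.517  0.0969 0.0726]
rowR mid 270 188 [ 0.5204 -0.0378  0.0663]
railL 195 191 [0.5221 0.1518 0.002 ]
railR 290 192 [ 0.5233 -0.0913  0.0023]
purple 293 235 [ 0.4104 -0.0918  0.0677]
hex 256 260 [ 0.3516 -0.0073  0.0037]
marker 165 192 [0.516  0.2254 0.0144]
sd 343 210 [ 0.4775 -0.2213  0.0159]
```

View pics/crop1.png

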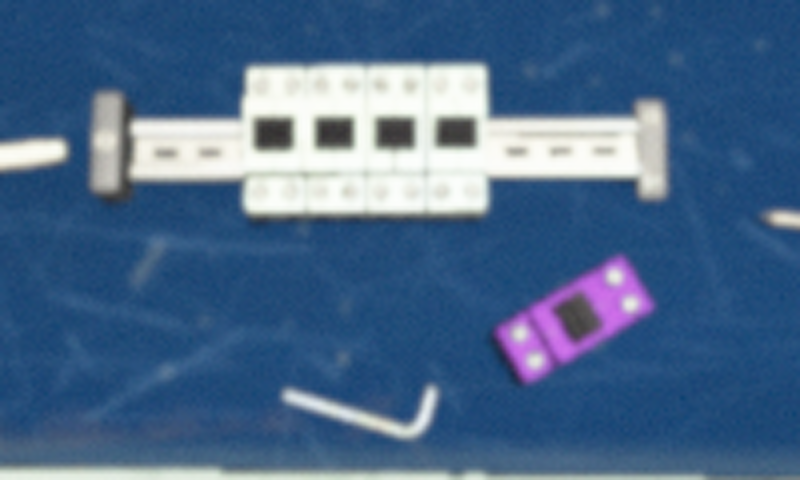

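The end stop is the left (+y) end, at z 0.045, and the foot is on the right. The row's right face is at y≈-0.043 and the gap to the stop is about 70 mm. I'll push toward +y with the fingers half open across the rail.

```bash
cat > d.py <<'E'
import sys; from h import *
from scipy.spatial.transform import Rotation as R
o=manip.get_obs(); r=R.from_quat(o['ee_rot']); t=np.array([float(a) for a in sys.argv[1:4]])
x=r.as_matrix()[:,0]; a=np.arctan2(x[1],x[0])
print('mm',(r.inv().apply(t-o['position'])*1000).round(1),'twist',round(a-1.599,3),o['position'],o['ft_force'].round(1),o['clock'],o['grip_width'])
E
python3 d.py 0.5206 -0.09 0.25
```

```text
mm [ 480.9 -405.9   53.7] twist -1.343 [ 0.15809306 -0.60444372  0.30320882] [-0.6 -1.3 -0.2] 0.1 0.9977729763711529
```

```bash
python3 -m creep '[[[481,-406,40],-1.343],[[481,-406,40],-1.343],[[481,-406,40],-1.343],[[481,-406,40],-1.343],[[481,-406,40],-1.343]]' 0.5; python3 d.py 0.5206 -0.09 0.25
```

```text
clock: 0.52
position: [0.2786, -0.4328, 0.2903]
ee_rot: [0.903, 0.429, -0.0, -0.0]
ft_force: [0.8, -0.4, 0.9]
grip_width: 0.5
grasp_force: 0.0
mm [418.6 -29.   40.2] twist -0.712 [ 0.27860522 -0.43279693  0.29028348] [ 0.8 -0.4  0.9] 0.5167 0.4996046775538801
```

```bash
python3 -m creep '[[[419,-29,40],-0.712],[[419,-29,40],-0.712],[[419,-29,40],-0.712],[[419,-29,40],-0.712],[[419,-29,40],-0.712]]'; python3 d.py 0.5206 -0.09 0.25
```

```text
clock: 0.93
position: [0.3991, -0.2642, 0.2707]
ee_rot: [0.728, 0.686, -0.0, 0.0]
ft_force: [1.2, -0.8, 0.6]
grip_width: 0.5
grasp_force: 0.0
mm [181.  111.   20.6] twist -0.087 [ 0.39914203 -0.26415056  0.27072806] [ 1.2 -0.8  0.6] 0.9333 0.5001857388773588
```

```bash
python3 -m creep '[[[181,111,40],-0.087],[[181,111,40],-0.087],[[181,111,40],-0.087],[[181,111,40],-0.087],[[181,111,40],-0.087]]'; python3 d.py 0.5206 -0.09 0.13
```

```text
clock: 1.35
position: [0.5173, -0.0971, 0.232]
ee_rot: [0.699, 0.715, -0.0, 0.0]
ft_force: [0.6, -0.6, 0.1]
grip_width: 0.501
grasp_force: 0.0
mm [  7.1   3.4 102. ] twist -0.007 [ 0.51734428 -0.0971248   0.23198012] [ 0.6 -0.6  0.1] 1.35 0.5005269102328876
```

```bash
python3 -m creep '[[[0,2,40],0],[[0,2,80],0],[[0,2,100],0],[[0,2,100],0],[[0,2,100],0]]'; python3 d.py 0.5206 -0.085 0.10; python3 -c "
from h import *
snap('wrist','w1');snap('side','s2')
c=cv2.imread('pics/s2.png')[120:280,150:350]
cv2.imwrite('pics/s2c.png',cv2.resize(c,None,fx=3.5,fy=3.5,interpolation=2))"
```

```text
clock: 1.77
position: [0.5183, -0.0986, 0.132]
ee_rot: [0.699, 0.715, -0.0, -0.001]
ft_force: [0.9, -0.2, 0.5]
grip_width: 0.499
grasp_force: 0.0
mm [13.5  2.7 32. ] twist -0.006 [ 0.518282   -0.09861184  0.13198329] [ 0.9 -0.2  0.5] 1.7667 0.49903060548488143
```

View pics/s2c.png

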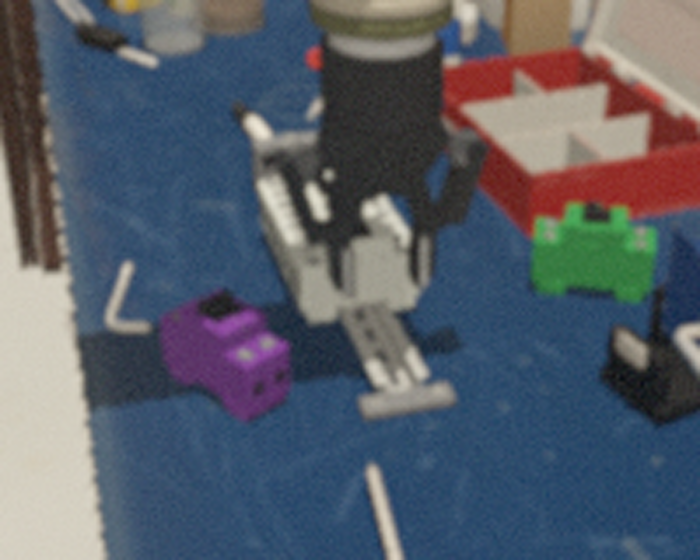

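View pics/w1.png

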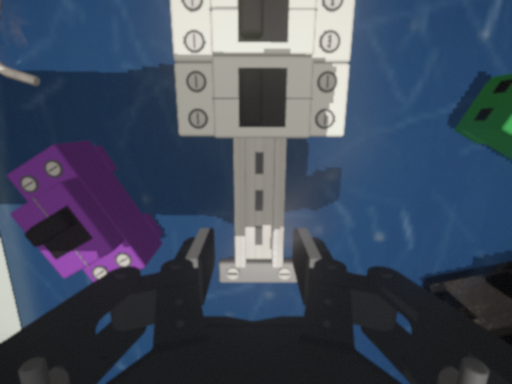

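The wrist view has the rail centred at u≈260 between the fingers (200 and 310). The module_1 face is ahead at v≈136, and purple, with its edge at (160,235), is clear to the left. Descending.

```bash
python3 -m creep '[[[0,2,16],0],[[0,2,30],0],[[4,2,32],0],[[14,2,32],0],[[22,2,32],0]]'; python3 -m creep '[[[4,0,0],0],[[8,0,0],0],[[12,0,0],0],[[16,0,0],0],[[16,0,0],0]]';  python3 d.py 0.5186 -0.054 0.10
```

```text
clock: 2.28
position: [0.521, -0.0757, 0.1019]
ee_rot: [0.699, 0.715, 0.001, 0.001]
ft_force: [0.5, -0.3, -1.0]
grip_width: 0.502
grasp_force: 0.0
clock: 2.7
position: [0.52, -0.0598, 0.1006]
ee_rot: [0.699, 0.715, 0.0, 0.0]
ft_force: [1.2, 0.4, -0.7]
grip_width: 0.503
grasp_force: 0.0
mm [ 5.9 -1.2  0.6] twist -0.005 [ 0.51995923 -0.05982533  0.1006016 ] [ 1.2  0.4 -0.7] 2.7 0.5033563457956586
```

```bash
python3 -m creep '[[[2,0,0],0],[[4,0,0],0],[[6,0,0],0],[[9,0,0],0],[[12,0,0],0]]'; python3 -m creep '[[[3,0,0],0],[[6,0,0],0],[[9,0,0],0],[[12,0,0],0],[[15,0,0],0]]'; python3 -c "
from h import *
snap('top','t3')
snap('side','s3')
a=cv2.imread('pics/t3.png')[155:235,150:350]; b=cv2.imread('pics/s3.png')[120:260,170:330]
a=cv2.resize(a,(700,280),interpolation=2); b=cv2.resize(b,(360,315),interpolation=2); w=cv2.imread('pics/w1.png')
snap('wrist','w3'); w=cv2.resize(cv2.imread('pics/w3.png'),(340,255))
o=np.zeros((600,700,3),np.uint8); o[:280]=a; o[280:595,:360]=b; o[280:535,360:]=w; cv2.imwrite('pics/m3.png',o)"
```

```text
clock: 3.12
position: [0.5196, -0.049, 0.1003]
ee_rot: [0.699, 0.715, -0.0, 0.0]
ft_force: [0.0, -1.4, 0.1]
grip_width: 0.501
grasp_force: 1.2
clock: 3.53
position: [0.5192, -0.0335, 0.1003]
ee_rot: [0.699, 0.715, -0.0, 0.0]
ft_force: [0.0, -1.6, -1.5]
grip_width: 0.497
grasp_force: 1.0
```

View pics/m3.png

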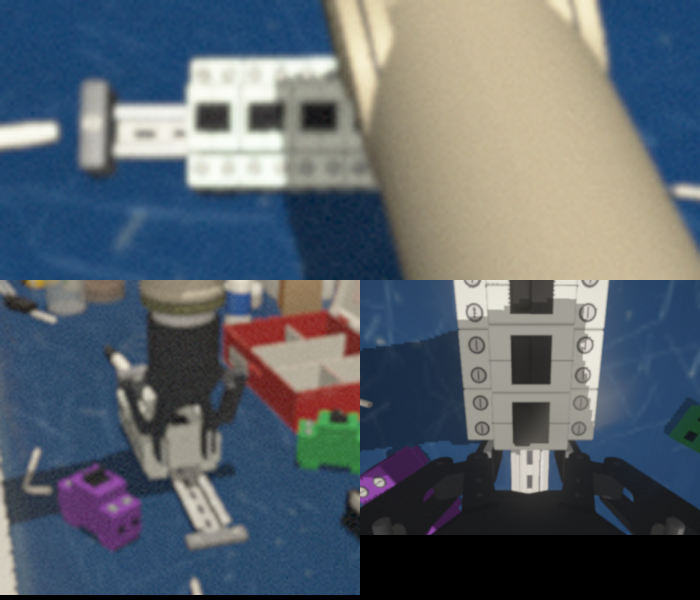

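The composite shows the train moving tight and straight, its left edge now at crop u≈187 and the stop face at 113, so about 50 mm remain. Pushing on.

```bash
python3 -m creep '[[[3,0,0],0],[[6,0,0],0],[[9,0,0],0],[[12,0,0],0],[[15,0,0],0]]'; python3 -m creep '[[[3,0,0],0],[[6,0,0],0],[[9,0,0],0],[[12,0,0],0],[[15,0,0],0]]'; python3 -m creep '[[[2,0,0],0],[[4,0,0],0],[[6,0,0],0],[[8,0,0],0],[[10,0,0],0]]'
```

```text
clock: 4.1
position: [0.519, -0.0186, 0.1004]
ee_rot: [0.699, 0.715, -0.0, 0.0]
ft_force: [-0.6, -3.1, -0.2]
grip_width: 0.497
grasp_force: 1.2
clock: 4.52
position: [0.5187, -0.0035, 0.1004]
ee_rot: [0.699, 0.715, -0.0, 0.0]
ft_force: [-0.3, -1.9, 0.2]
grip_width: 0.498
grasp_force: 1.3
clock: 4.93
position: [0.5185, 0.0063, 0.1004]
ee_rot: [0.699, 0.715, -0.0, 0.0]
ft_force: [-0.7, -3.7, 0.8]
grip_width: 0.499
grasp_force: 1.4
```

```bash
python3 -m creep '[[[2,0,0],0],[[4,0,0],0],[[6,0,0],0],[[8,0,0],0],[[9,0,0],0]]'; python3 -m creep '[[[1,0,0],0],[[2,0,0],0],[[2,0,0],0],[[3,0,0],0],[[3,0,0],0]]'; python3 -m creep '[[[1,0,0],0],[[1,0,0],0],[[2,0,0],0],[[2,0,0],0],[[2,0,0],0]]'
```

```text
clock: 5.35
position: [0.5182, 0.0156, 0.1004]
ee_rot: [0.699, 0.715, 0.0, -0.0]
ft_force: [0.1, -2.9, 0.8]
grip_width: 0.501
grasp_force: 1.5
clock: 5.77
position: [0.5182, 0.0183, 0.1004]
ee_rot: [0.699, 0.715, 0.0, 0.0]
ft_force: [0.6, -2.8, 2.1]
grip_width: 0.501
grasp_force: 1.1
clock: 6.18
position: [0.5181, 0.0204, 0.1004]
ee_rot: [0.699, 0.715, 0.0, -0.0]
ft_force: [-0.1, -2.1, 1.8]
grip_width: 0.497
grasp_force: 1.1
```

```bash
for i in 1 2; do :; done; python3 -m creep '[[[1,0,0],0],[[1,0,0],0],[[2,0,0],0],[[2,0,0],0],[[2,0,0],0]]' | grep -E 'pos|ft'; python3 -m creep '[[[1,0,0],0],[[1,0,0],0],[[2,0,0],0],[[2,0,0],0],[[2,0,0],0]]'| grep -E 'pos|ft';  python3 -c "
from h import *
snap('top','t4')
a=cv2.imread('pics/t4.png')[160:230,160:290]
snap('wrist','w4'); w=cv2.imread('pics/w4.png')
o=np.zeros((600,700,3),np.uint8); o[:377]=cv2.resize(a,(700,377),interpolation=2); o[377:600,:300]=cv2.resize(w,(300,223)); cv2.imwrite('pics/m4.png',o)"
```

```text
position: [0.5181, 0.0224, 0.1004]
ft_force: [0.1, -2.6, 1.5]
position: [0.518, 0.0244, 0.1003]
ft_force: [-0.0, -2.1, 0.6]
```

View pics/m4.png

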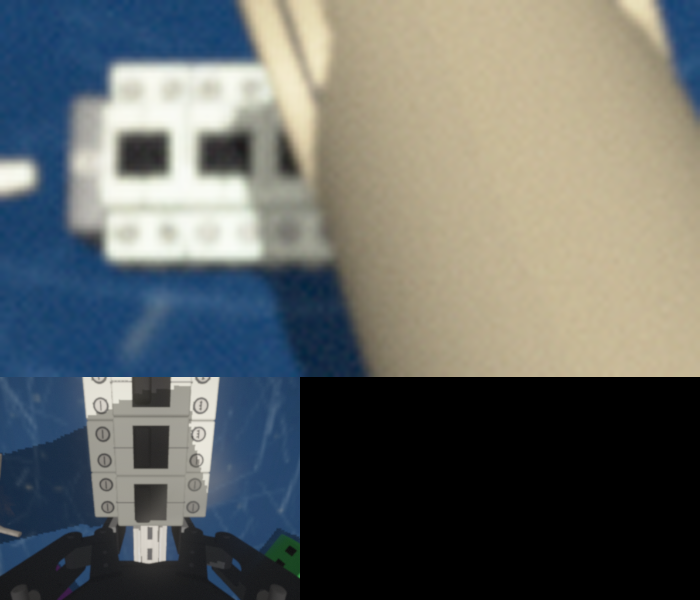

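The row's left edge (crop u≈106) is at or within a few mm of the stop. I'll continue gently until the force rises.

```bash
python3 -m creep '[[[1,0,0],0],[[1,0,0],0],[[2,0,0],0],[[2,0,0],0],[[2,0,0],0]]' | grep -E 'pos|ft'; python3 -m creep '[[[1,0,0],0],[[1,0,0],0],[[2,0,0],0],[[2,0,0],0],[[2,0,0],0]]'| grep -E 'pos|ft'
```

```text
position: [0.518, 0.0263, 0.1003]
ft_force: [-0.6, -2.8, 1.4]
position: [0.518, 0.0265, 0.1004]
ft_force: [-0.7, -8.0, 3.8]
```

The force rose and the motion stopped, so the row is home. One small press to firm it up, then straight back and up.

```bash
python3 -m creep '[[[1,0,0],0],[[2,0,0],0],[[2,0,0],0],[[2,0,0],0]]' | grep -E 'pos|ft'; python3 -m creep '[[[-2,0,0],0],[[-5,0,0],0],[[-10,0,0],0],[[-20,0,0],0],[[-35,0,0],0]]'| grep -E 'pos|ft'; python3 -m creep '[[[-10,0,-10],0],[[-10,0,-40],0],[[-20,0,-80],0],[[-50,0,-120],0],[[-85,0,-140],0]]'| grep -E 'pos|ft';python3 -m creep '[[[-40,0,-20],0],[[-80,0,-40],0],[[-120,0,-50],0],[[-120,0,-50],0],[[-120,0,-50],0]]';  python3 -c "
from h import *
c=snap('top','t5')
a=cv2.imread('pics/t5.png')[155:275,150:350]
cv2.imwrite('pics/m5.png',cv2.resize(a,(800,480),interpolation=2))"
```

```text
position: [0.5179, 0.0267, 0.1004]
ft_force: [-1.6, -16.2, 4.4]
position: [0.5186, -0.004, 0.1004]
ft_force: [0.1, -0.8, 0.1]
position: [0.5212, -0.0826, 0.2403]
ft_force: [1.2, -0.2, -0.5]
clock: 9.53
position: [0.5225, -0.2084, 0.2872]
ee_rot: [0.701, 0.713, 0.0, 0.001]
ft_force: [-1.1, 0.7, -0.5]
grip_width: 0.501
grasp_force: 0.0
```

View pics/m5.png

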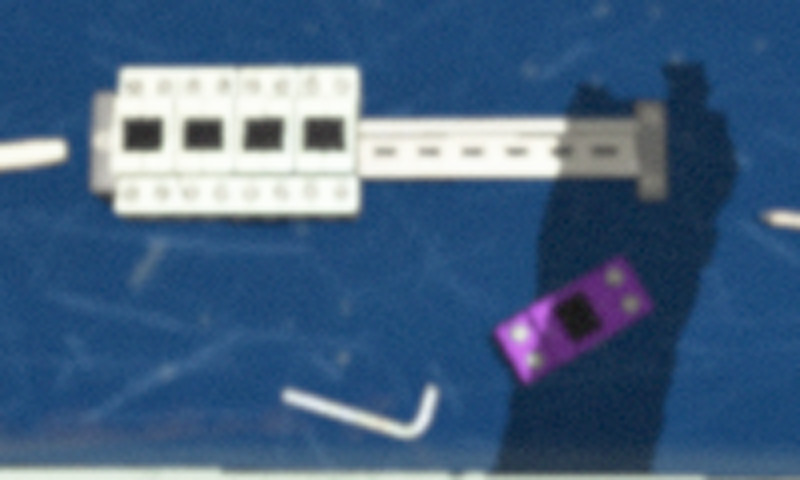

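The row spans u 115–360, tight and straight against the stop. The tools haven't moved and the hand is clear, so I'm handing in.

```bash
python3 -c "
from workcell import manip; print(manip.hand_in())"
```

```text
the job is handed in; nothing more can be done
None
```

I pushed all four modules as one train until they met the end stop (the push force rose to 16 N); the last picture shows them tight and straight with the tools unmoved and the hand clear, and the job was handed in at about 9.6 s with no verdict returned.

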